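# Nudge the candle plate into its recess

### The job

One round metal plate of the wooden twin candle stand lies loose on top of the board, beside the empty recess; push it with the fingertips across the rim of that recess until it drops in and lies flat and fully home, like its neighbour. Only push or press it: do not pick it up, and leave the plate that is already seated, the cord spool, the wood slip and the white ball cluster where they are.

Things in the scene. Friction and masses are not known exactly. Their poses are not given: they have to be found in the camera images.
- stand: Wooden board fixed to the bench, 150 x 230 x 24 mm (its x, y, z); origin at the centre of its underside, z up. In its top are two round flat-bottomed recesses, each 66 mm in diameter and 8 mm deep, centred at x = +30 mm, y = +55 mm (empty) and x = +30 mm, y = -55 mm (holds the seated plate) in the board's frame.
- empty_recess (a point): Centre of the mouth of the empty recess, level with the top face of the board (24 mm above the bench); axes as the board's.
- loose_plate_center (a point): Centre (half-way up) of the loose plate, a flat steel disc 62 mm in diameter and 8 mm thick, about 0.15 kg, z axis along its own axis and pointing up. It starts flat on the board on the recess's -x side, partly over the rim. When home, its centre is 4 mm below the top face of the board and its top is flush with the board.
- seated_plate_center (a point): Centre (half-way up) of the other, equal steel plate, which already lies loose in its recess, flush with the board; leave it there.
- spool: Small wooden spool of wick cord standing on the bench, 54 mm in diameter, 62 mm high; origin at the centre of its underside. Bystander.
- ball_near: Cluster of white balls, about 68 x 61 x 59 mm, on the bench to the left of the stand as the robot sees it; origin at its underside. Bystander.
- slip: Flat pine slip, 44 x 150 x 13 mm (x, y, z), lying on the bench to the left of the stand as the robot sees it, beyond the ball cluster; origin at the centre of its underside. Bystander.
Not all that is in view belongs to the job. What is shaped like the part that bears loose_plate_center but blue or purple is not meant.

How it is judged:
By the outcome, as a careful person would: the job done as asked, in the order asked, and still so for the second after the job is handed in, with the robot touching nothing.
It also fails if it takes over 38 s, if anything falls off the work surface, if the arm or the gripper's body presses on something with over 40 N, if the wrist force passes 120 N, or if a joint passes its speed limit or range.

### The arm

A 7-joint arm with a two-finger parallel gripper is mounted at the origin on the work surface; the furniture and walls round the work are solid. World frame = base frame: x ahead of the robot, y to its left, z up, the work surface at z = 0. Lengths are in m, angles in rad, forces in N, time in s.
With the tool pointing down it reaches from about 0.4 to 0.85 m from the base axis. Payload 6.9 kg.
Tool frame: the origin (TCP) lies midway between the tips of the shut fingers; the grasp point (between the pads) lies behind it (ctrl.pinch_z is the z of the grasp point in the tool frame, in m); z points along the fingers, y is the direction in which the jaws open and shut (so a half turn about z gives the same grasp; the last joint's range is limited). The gripper opens to 85 mm and grips with 20 to 120 N. Pads are 22 mm wide; open, the fingers measure 114 mm over their backs; the gripper's body (76 mm by 85 mm) begins 54 mm behind the grasp point. The pads swing forward as they close: fully open they stand 13 mm farther back than shut.
Start: joints at [0.105, 0.507, -0.238, 1.5, 0.126, 1.149, -0.155], TCP at [0.625, -0, 0.231] pointing down, gripper open.
Joint ranges: [-3.08, 3.08], [-0.24, 2.05], [-1.43, 1.35], [0, 2.5], [-1.52, 4.66], [0.17, 1.96], [-2.89, 2.89]. Speed limits (rad/s): [2.39, 2.39, 3.14, 3.14, 3.14, 3.14, 3.14].

### API

Orientations are given as a unit quaternion [w, x, y, z].
In Python, from station import ctrl, get_state, vision, ticket, models gives the robot as it stands. Calls block until the motion is done:
- ctrl.movep(position, orientation): joint-space move of the TCP to a pose.
- ctrl.movel(position, frame=None, max_speed=0.15): straight line of the TCP; frame=None keeps the orientation; max_speed is the mean speed in m/s.
- ctrl.set_joints(angles): joint-space move.
- ctrl.ungrasp() and ctrl.close_gripper(force=None): open the fingers fully, or close them until they stop; force is the grip in N (None keeps the last).
- ctrl.pause(seconds).
- ctrl.ik(position, orientation): joint angles nearest the present ones, or None.
- get_state(): the state.
- vision.grab_frame(name): name is "scene" or "side" or "wrist"; returns (picture, depth): 400x640x3 uint8, blue, green, red; 400x640 float32, m along the optical axis (not along the pixel's ray), 0 where there is no reading.
- vision.camera_info(name): a dict with "mtx" (3x3 intrinsics, pixels), "R" (3x3) and "t" (3): a world point X has camera coordinates R X + t; the wrist camera has in their place "hand_eye" (4x4, takes a point from camera to tool coordinates, whose origin is the TCP and whose axes are the flange's). Camera axes: x right, y down, z forward; pixel columns grow to the right and rows downward; lengths in m; the calibration is good to about 2 mm. A picture is of the moment at which its call begins: read the wrist's pose just before it. camera_info takes no time and is no camera call.
A pose or a line that the arm cannot do raises ctrl.Unreachable and nothing moves.
- ticket.close_job(): hands the job in, once; it reports no verdict.
Trained networks look in the newest picture that a camera, given by its name, has taken for a name from the list of things; names that differ only in an ending like _2 or _b are one class to them, and where a whole thing is asked for, a point or a joint stands for the part that bears it (a point fixed in the world has none). Each returns a list of dicts, best first, with "p" (0 to 1); they miss things now and then, are a little off and sometimes report something else, mostly with a low value. They report only what shows in the picture. A call takes as long as a camera call. They do not tell look-alikes from the thing itself.
- models.recognise(camera, target): "point" ([column, row] in pixels, amid what is visible of it).
- models.masks_of(camera, target): "mask" (400x640 bool, what is visible of it) and "point" ([column, row] in pixels, amid what is visible of it).
The state is a dict: "time": time; "qpos": joint angles; "qd": joint speeds; "tau": joint torques, N m; "tcp_pos": TCP position; "eef_rot": TCP orientation; "contact_force": force on the tool from outside, world axes, zero at the start; "wrist_torque": the same for the moment, N m; "width": finger opening in m.
Only numpy, scipy, OpenCV 4.12 (cv2) and the standard library are available. Lean on these libraries where they do the work, as an engineer would, in place of code of your own. Each camera call takes 0.05 s, during which the arm holds its last target.

## Working session

There is one attempt and no reset: what is moved stays moved. The work goes in short steps, each a Python script; the robot and the scene stay as the last script left them, time stands still between calls to the robot, and variables do not carry over. Pictures are saved under pics/ and viewed, and the job is handed in when it is done.

```bash
ls; mkdir -p pics
python3 - <<'E'
from station import ctrl,get_state,vision,models
import cv2,numpy as np
s=get_state();print(s['time'],s['tcp_pos'],s['eef_rot'],ctrl.pinch_z,s['width'])
for c in ["scene","side"]:
    im,d=vision.grab_frame(c);cv2.imwrite(f"pics/{c}0.png",im);np.save(f"pics/{c}0d.npy",d)
    print(c,vision.camera_info(c))
    for t in ["loose_plate_center","stand"]:
        for r in models.recognise(c,t)[:4]:print(t,r)
E
```

```text
pics
0.0 [ 6.24480636e-01 -9.47726080e-05  2.30392226e-01] [-6.52687894e-04  7.07115504e-01  7.07097449e-01 -6.60105087e-04] -0.0187 0.0852031585017606
scene {'mtx': array([[483.08662763,   0.        , 322.94080437],
       [  0.        , 483.08662763, 201.26386907],
       [  0.        ,   0.        ,   1.        ]]), 'R': array([[-0.69620119, -0.71761134, -0.0183812 ],
       [-0.42794162,  0.4354601 , -0.79198514],
       [ 0.5763418 , -0.54351492, -0.6102636 ]]), 't': array([0.34331488, 0.23670612, 1.07824919])}
loose_plate_center {'point': [358.8, 179.1], 'p': 0.81}
loose_plate_center {'point': [324.6, 204.9], 'p': 0.58}
loose_plate_center {'point': [331.6, 229.2], 'p': 0.53}
stand {'point': [379.2, 175.8], 'p': 0.63}
side {'mtx': array([[498.58495232,   0.        , 319.66043261],
       [  0.        , 498.58495232, 209.38977954],
       [  0.        ,   0.        ,   1.        ]]), 'R': array([[ 0.99436979, -0.10378594, -0.02138201],
       [-0.07838706, -0.58466724, -0.80747736],
       [ 0.07130344,  0.80460717, -0.58951092]]), 't': array([-0.45338954,  0.10191772,  1.10341235])}
loose_plate_center {'point': [300.6, 229.7], 'p': 0.93}
loose_plate_center {'point': [353.5, 280.6], 'p': 0.59}
stand {'point': [341.0, 311.5], 'p': 0.78}
```

View pics/scene0.png

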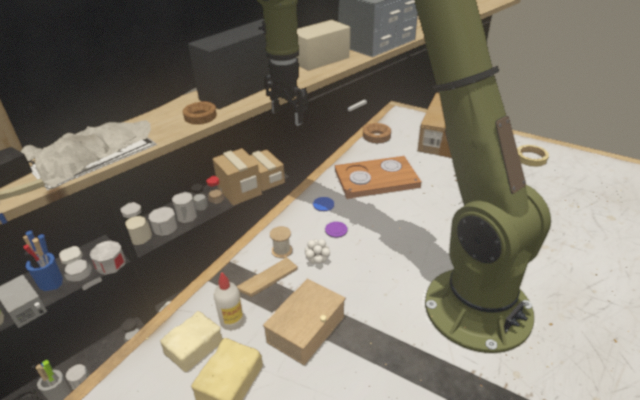

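View pics/side0.png

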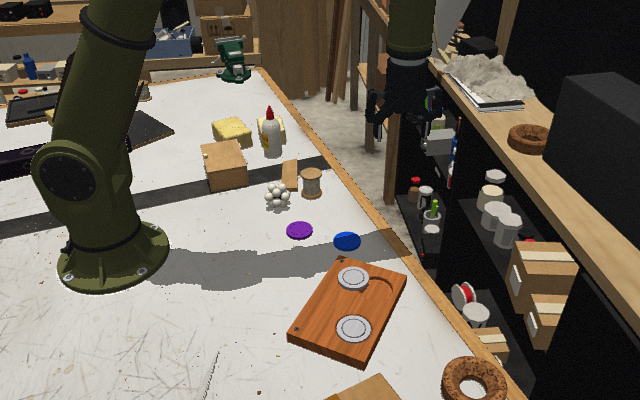

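Candidates in the side view: a purple disc at (300,230) and a blue one at (347,241), both look-alikes; a steel disc at (353,278) beside a dark recess crescent; and a steel disc at (354,328), apparently seated. By the description I choose (353,278), and will check it in a crop and measure it.

```bash
cat > h.py <<'E'
import numpy as np,cv2
from station import ctrl,get_state,vision,models
def toworld(c,uv,z=None,depth=None):
    i=vision.camera_info(c);K,R,t=i['mtx'],i['R'],i['t']
    uv=np.atleast_2d(uv).astype(float)
    r=np.c_[(uv[:,0]-K[0,2])/K[0,0],(uv[:,1]-K[1,2])/K[1,1],np.ones(len(uv))]
    if depth is not None: return (r*np.asarray(depth)[:,None]-t)@R
    o=-R.T@t; w=r@R
    return o+w*((z-o[2])/w[:,2])[:,None]
def ortho(c,im,z,cx,cy,half,px=0.0005):
    # top-down rectified at plane z ; image right=+x, up=+y
    i=vision.camera_info(c);K,R,t=i['mtx'],i['R'],i['t']
    n=int(2*half/px);X,Y=np.meshgrid(cx-half+px*np.arange(n),cy+half-px*np.arange(n))
    P=np.stack([X,Y,np.full_like(X,z)],-1)@R.T+t
    p=P@K.T
    return cv2.remap(im,(p[...,0]/p[...,2]).astype(np.float32),(p[...,1]/p[...,2]).astype(np.float32),cv2.INTER_CUBIC)
E
python3 - <<'E'
from h import *
im=cv2.imread('pics/side0.png');d=np.load('pics/side0d.npy')
cv2.imwrite('pics/crop0.png',cv2.resize(im[225:375,270:430],None,fx=4.5,fy=3.9,interpolation=cv2.INTER_CUBIC))
for uv in [(353,278),(354,328),(375,285),(340,300),(347,241)]:
    print(uv,toworld('side',uv,depth=[d[uv[1],uv[0]]]))
c=toworld('side',(350,300),z=.024)[0];print(c)
o=ortho('side',im,.024,c[0],c[1],.15);cv2.imwrite('pics/ortho0.png',o)
E
```

```text
(353, 278) [[ 0.50515976 -0.16934982  0.0320596 ]]
(354, 328) [[ 0.48805715 -0.28883121  0.02554174]]
(375, 285) [[ 0.5487229  -0.17587944  0.01382987]]
(340, 300) [[ 0.4726086  -0.21787136  0.02492955]]
(347, 241) [[ 0.51443636 -0.02878637  0.0098814 ]]
[ 0.49158112 -0.2193518   0.024     ]
```

View pics/crop0.png

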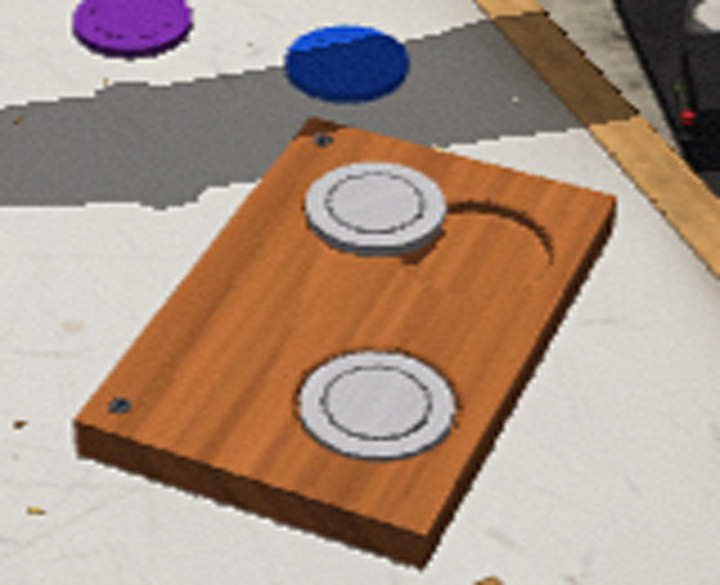

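View pics/ortho0.png

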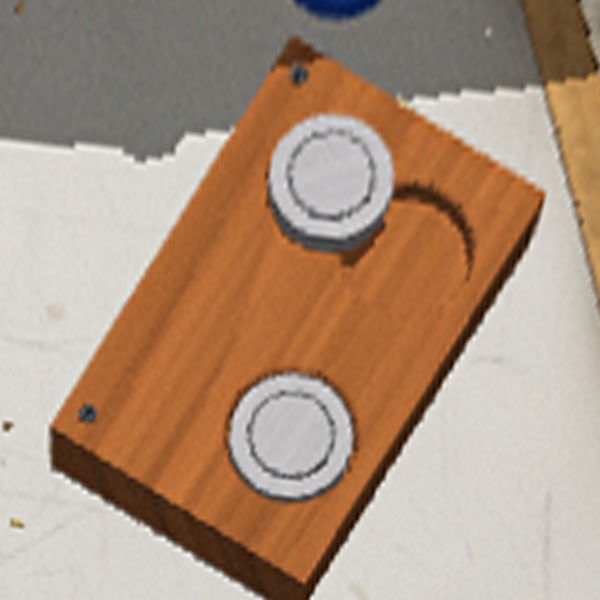

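The crop confirms it: the steel plate at side (353,278) stands proud beside the open crescent and shows its rim and shadow. The one at (354,328) is flush. Next I refine both positions.

Run:
```python
from h import *
C0=np.array([.4908,-.2249])
im=cv2.imread('pics/side0.png')
o=ortho('side',im,.032,.505,-.169,.06,.00025);cv2.imwrite('pics/o32.png',o)
o2=ortho('side',im,.024,*C0,.16,.0005)
th=np.deg2rad(-31.35);R=np.array([[np.cos(th),-np.sin(th)],[np.sin(th),np.cos(th)]])
def px(p):return int(round((p[0]-C0[0]+.16)/.0005)),int(round((C0[1]+.16-p[1])/.0005))
b=[px(C0+R@np.array(q)) for q in [(-.075,-.115),(.075,-.115),(.075,.115),(-.075,.115)]]
cv2.polylines(o2,[np.array(b)],True,(0,255,0),1)
for y in(.055,-.055):cv2.circle(o2,px(C0+R@np.array([.03,y])),66,(255,255,0),1)
print('recess',C0+R@np.array([.03,.055]))
g=cv2.cvtColor(o,cv2.COLOR_BGR2HSV);m=((g[...,1]<60)&(g[...,2]>90)).astype(np.uint8)
# table excluded by component at the centre
n,l,s,c=cv2.connectedComponentsWithStats(m);k=l[240,240];print(s[k],c[k])
ct=max(cv2.findContours((l==k).astype(np.uint8),0,1)[0],key=len);print(cv2.minEnclosingCircle(ct))
cc=cv2.minEnclosingCircle(ct)[0];print(.505-.06+.00025*cc[0],-.169+.06-.00025*cc[1])
v=o.copy();cv2.circle(v,tuple(int(q) for q in cc),124,(0,255,0),1)
cv2.imwrite('pics/chk.png',np.hstack([v[:480,:480][::2,::2].repeat(1,0),o2[:240,:240]]) if 0 else o2);cv2.imwrite('pics/chk2.png',v)
```

```text
recess [ 0.54503471 -0.19353765]
[  119   105   248   248 47838] [242.34046156 228.7971069 ]
((242.04151916503906, 229.68893432617188), 126.7201919555664)
0.5055103797912598 -0.16642223358154298
```

View pics/chk.png

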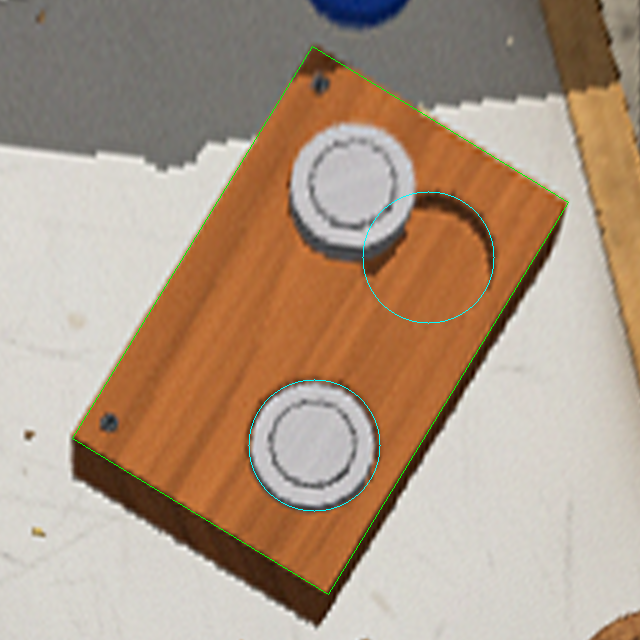

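View pics/chk2.png

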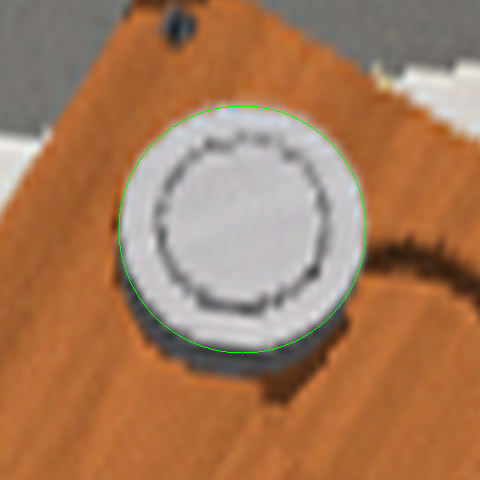

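The overlay fits: board outline and both recess circles line up. Loose plate is at (0.5055, -0.1663), recess at (0.5450, -0.1935), 48 mm apart at -34.5°.

```bash
cat >> h.py <<'E'
REC=np.array([.5450,-.1935]);PL=np.array([.5055,-.1663])
def quat(a): return [0,np.cos(a/2),np.sin(a/2),0]
E
python3 - <<'E'
from h import *
u=(REC-PL)/np.linalg.norm(REC-PL);a=np.arctan2(u[1],u[0])+np.pi
q=quat(a)
ctrl.close_gripper(20)
S=PL-u*(.031+.011+.012)
ctrl.movep([*S,.09],q)
s=get_state();print(s['time'],s['tcp_pos'],s['qpos'],s['width'])
ctrl.movel([*S,.0275],max_speed=.08)
s=get_state();print(s['time'],s['tcp_pos'],s['contact_force'])
for c in['side','wrist']:
    im,d=vision.grab_frame(c);cv2.imwrite(f'pics/{c}1.png',im)
E
```

```text
2.0667 [ 0.46250062 -0.13545132  0.09059192] [ 0.5311749   0.48766574 -0.42611667  2.05386485  0.32056699  0.66089963
  0.86021274] 8.305159241661152e-05
3.0 [ 0.46133305 -0.13561372  0.02776957] [-0.53437323  0.52961092  0.050099  ]
```

```bash
python3 -c "
import cv2,numpy as np
a=cv2.imread('pics/side1.png')[200:380,260:430];b=cv2.imread('pics/wrist1.png')
a=cv2.resize(a,(390,400));b=cv2.resize(b,(400,250));b=cv2.copyMakeBorder(b,0,150,0,0,0)
cv2.imwrite('pics/m1.png',np.hstack([a,b]))"
```

```text
(no output)
```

View pics/m1.png

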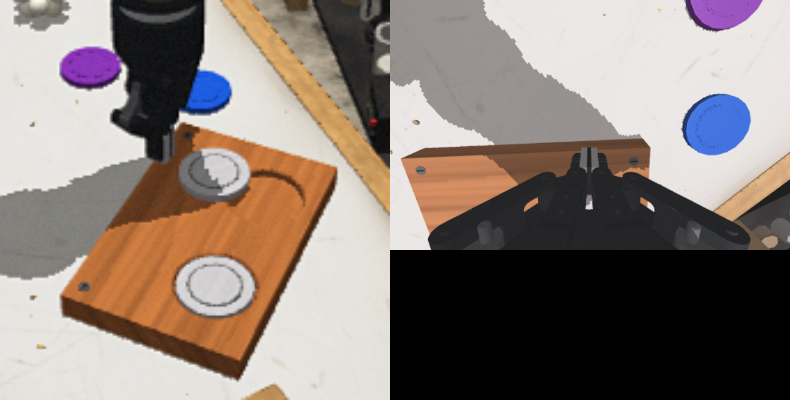

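The fingertips stand on the board just behind the plate (crop about (160,150), plate at (213,173)), clear of everything else. I'll push the first part slowly.

```bash
cat > push.py <<'E'
from h import *
import sys
def push(u,tgt,z,stops,spd=.03):
    for r in stops:
        ctrl.movel([*(tgt-u*(.042+r)),z],max_speed=spd)
        s=get_state();f=s['contact_force']
        print(r,'t%.2f'%s['time'],s['tcp_pos'].round(4),f.round(2))
        if np.linalg.norm(f)>25: print('STOP');break
def shot(n):
    im,d=vision.grab_frame('side');cv2.imwrite(f'pics/side{n}.png',im)
    o=ortho('side',im,.024,.53,-.185,.07,.00025)
    cv2.circle(o,(int((.5450-.46)/.00025),int((-.115+.1935)/.00025)),132,(255,255,0),1)
    cv2.imwrite(f'pics/o{n}.png',o)
E
python3 - <<'E'
from push import *
u=(REC-PL)/np.linalg.norm(REC-PL)
push(u,REC,.0268,[.048,.038,.030,.022])
shot(2)
E
```

```text
0.048 t3.65 [ 0.471  -0.1425  0.0267] [-0.37 -0.19  0.15]
0.038 t4.13 [ 0.4793 -0.1483  0.0268] [-0.19  0.01  0.2 ]
0.03 t4.55 [ 0.4859 -0.1528  0.0268] [-0.29  0.38  0.63]
0.022 t4.97 [ 0.4926 -0.1573  0.0268] [0.8  0.55 0.72]
```

View pics/o2.png

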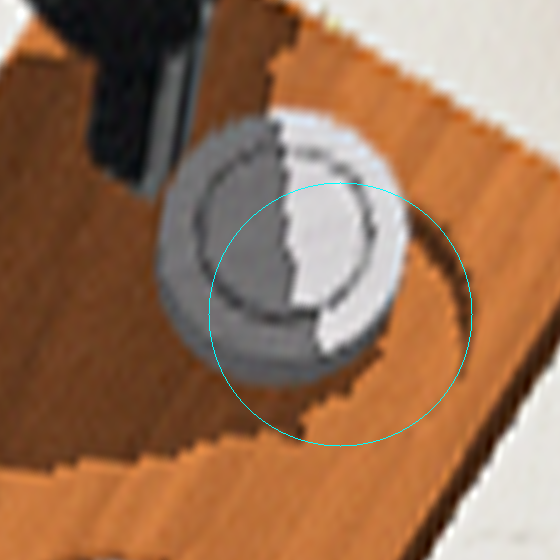

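The plate moved straight along the line and is now about 19 mm from home, with direction still right. It will tip at about 11 mm.

Run:
```python
from push import *
u=(REC-PL)/np.linalg.norm(REC-PL)
push(u,REC,.0268,[.014,.009,.006,.004],.025)
shot(3)
```

```text
0.014 t5.48 [ 0.4991 -0.1619  0.0268] [ 0.6  -0.23  0.35]
0.009 t5.83 [ 0.5032 -0.1647  0.0268] [0.84 0.41 0.35]
0.006 t6.10 [ 0.5056 -0.1664  0.0268] [ 0.21  0.53 -0.08]
0.004 t6.35 [ 0.5073 -0.1675  0.0268] [0.16 0.38 0.57]
```

View pics/o3.png

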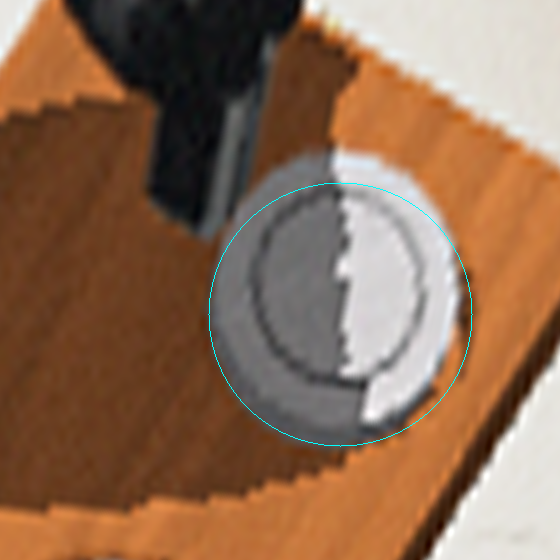

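It is now tilted, with the front edge down and the rear still on the rim near the finger. I'll continue.

Run:
```python
from push import *
u=(REC-PL)/np.linalg.norm(REC-PL)
push(u,REC,.0268,[.002,.0005],.02)
shot(4)
```

```text
0.002 t6.65 [ 0.5089 -0.1687  0.0268] [ 0.56 -0.43  0.29]
0.0005 t6.90 [ 0.5101 -0.1695  0.0268] [-0.47  0.09 -0.56]
```

View pics/o4.png

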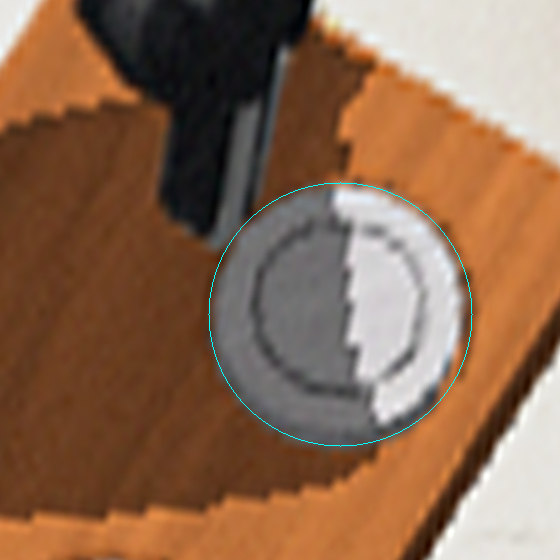

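It looks dropped inside the circle. I'll back off and check without the shadow.

Run:
```python
from push import *
u=(REC-PL)/np.linalg.norm(REC-PL)
p=get_state()['tcp_pos']
ctrl.movel([*(p[:2]-u*.006),.0275],max_speed=.05)
ctrl.movel([*(p[:2]-u*.03),.14],max_speed=.12)
print(get_state()['time'])
shot(5)
im,d=vision.grab_frame('side')
i=vision.camera_info('side')
def P(x):
    c=i['R']@x+i['t'];q=i['mtx']@c;return (q[:2]/q[2])
sea=np.array([.4878,-.2875])
th=np.deg2rad(-31.35)
for n,c0 in(('home',REC),('seated',sea)):
    pts=[];
    for rr in np.linspace(.004,.026,8):
        for a in np.linspace(0,2*np.pi,24,endpoint=False):
            v=P(np.array([*(c0+rr*np.array([np.cos(a),np.sin(a)])),.024])).round().astype(int)
            pts.append((v[0],v[1],d[v[1],v[0]]))
    pts=np.array(pts);pts=pts[pts[:,2]>0]
    W=toworld('side',pts[:,:2],depth=pts[:,2])
    A=np.c_[W[:,0]-c0[0],W[:,1]-c0[1],np.ones(len(W))]
    k=np.linalg.lstsq(A,W[:,2],rcond=None)[0];print(n,'slope deg',np.rad2deg(k[:2]),'z mm',k[2]*1e3,len(W),'rms',(W[:,2]-A@k).std()*1e3)
cv2.imwrite('pics/crop5.png',cv2.resize(im[225:375,270:430],None,fx=4.5,fy=3.9,interpolation=cv2.INTER_CUBIC))
```

```text
8.325
home slope deg [0.26983786 0.23003834] z mm 24.121923566655624 191 rms 1.181784306366065
seated slope deg [ 0.77447904 -0.74797072] z mm 24.240408159655217 190 rms 1.1541486346044287
```

View pics/crop5.png

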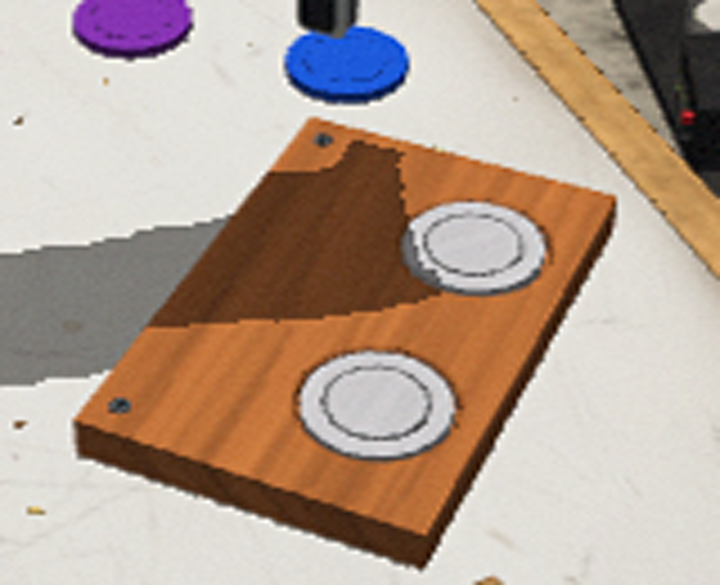

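View pics/o5.png

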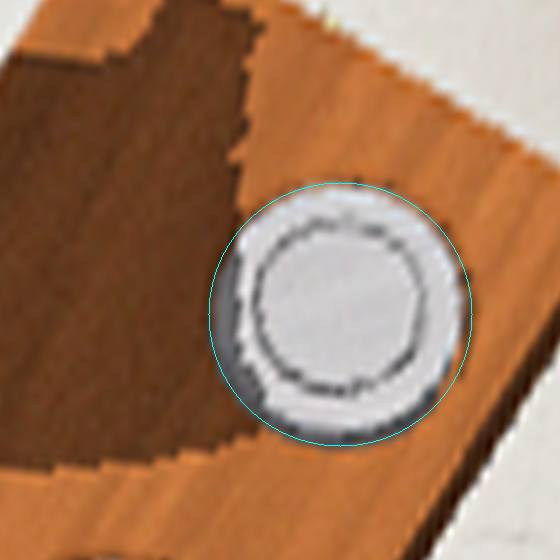

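Height and slope match the seated neighbour within noise (24.1 against 24.2 mm, slope under 0.5°). A light press on the rear half will confirm it is fully home.

Run:
```python
from push import *
u=(REC-PL)/np.linalg.norm(REC-PL)
c=REC-u*.010
ctrl.movel([*c,.06],max_speed=.12)
ctrl.movel([*c,.028],max_speed=.06)
b=get_state()['contact_force'][2]
for z in np.arange(.0265,.0219,-.0005):
    ctrl.movel([*c,z],max_speed=.01)
    s=get_state();f=s['contact_force'][2]-b;print('%.4f %.4f %.2f'%(z,s['tcp_pos'][2],f))
    if f>6:break
ctrl.movel([*c,.06],max_speed=.08)
ctrl.movel([*(c-u*.06),.16],max_speed=.15)
ctrl.pause(.3)
print(get_state()['time'],get_state()['contact_force'])
shot(6)
im,d=vision.grab_frame('side');cv2.imwrite('pics/full6.png',im)
```

```text
0.0265 0.0267 0.10
0.0260 0.0260 0.15
0.0255 0.0255 1.06
0.0250 0.0250 1.07
0.0245 0.0245 0.19
0.0240 0.0242 3.03
0.0235 0.0241 7.98
13.7333 [ 0.75097193 -0.5275837  -0.43260836]
```

View pics/full6.png

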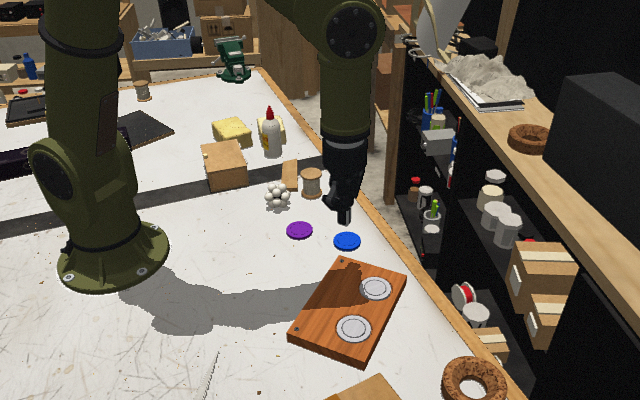

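View pics/o6.png

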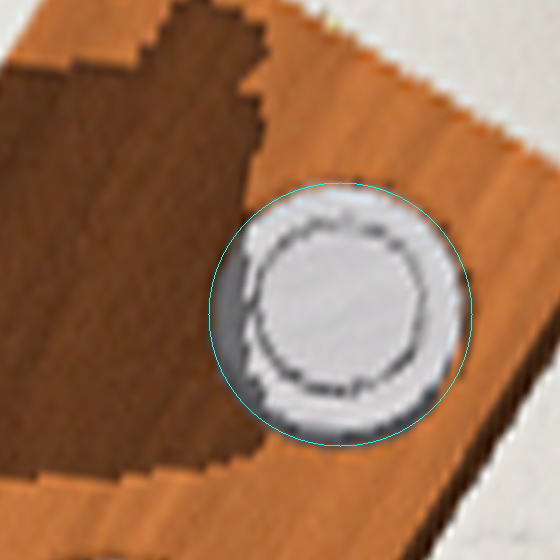

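The fingertips met the plate at z = 24.1 mm, flush with the board, with stiff contact. In the full view the plate lies home at (375,288), its neighbour is at (354,328), and the bystanders are unmoved.

```bash
python3 -c "
from station import ticket;print(ticket.close_job())"
```

```text
the job is handed in; nothing more can be done
None
```

The loose steel plate is in its recess, flat and flush with the board, and I handed the job in at about 13.7 s of the 38 s allowed. I pushed it about 48 mm with the shut fingertips until it tipped in and dropped. Then I pressed lightly (8 N) on its rear half, and did not pick it up at any point.

**Checks:**
- **Height:** depth readings put its top at 24.1 mm, against 24.2 mm for the seated plate.
- **Tilt:** the fitted slope was under 0.5°, which is within the noise of the depth readings (about 1.2 mm).
- **Press:** the fingers met solid contact at z = 24.1 mm, level with the board's top face.
- **Other things:** the last picture shows the seated plate, spool, slip and ball cluster where they were. I compared these by eye only.
- **Forces:** readings while pushing stayed around 1 N.

One thing disagreed: partway through the push the plate was about 2.5 mm further along than I had computed from the finger width. I allowed for that in the remaining steps.

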